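Hold the near-field probe over the chip

TASK

Start the recorder by pressing its round plunger down to its stop and letting it spring back, then lift the probe out of its holder by the handle and carry it upright over the tall parts of the circuit board. Finish holding it still with its flat face about 8 mm above the large oblong chip in the board's middle, centred on the chip, long side along the chip's long side, and do not let go of it. Neither the probe nor the robot may touch the board or anything on it, and everything else on the bench stays where it is.

Things in the scene. Friction and masses are not known exactly. Their poses are not given: they have to be found in the camera images.
- plunger (a joint): Spring plunger of the recorder, in m: 0 = fully up (rest), 0.010 = pressed down to its stop. It moves straight down; needs 2 N to start and 6 N at the stop, and springs back when let go.
- plunger_top (a point): Centre of the top of the plunger's round black mushroom head (30 mm diameter, 8 mm thick), 67 mm above the bench when up. It moves with the plunger.
- recorder: Grey recorder box, fixed to the bench, 74 (its x) x 104 (its y) x 42 mm high, with a small screen on the +y half of its top and the plunger at y = -26 mm. Origin: centre of its underside.
- holder: Grey shallow open-topped tray, fixed to the bench, in which the probe stands: outside 52 (x) x 40 (y) mm, walls 4 mm thick and 14 mm high, inner floor 44 x 32 mm at 4 mm above the bench. Origin: centre of its underside.
- probe: Cordless probe, about 120 g, loose, standing upright in the holder. Foot: flat white sensing head 36 (x) x 24 (y) x 8 mm; on it, centred, an upright grey square handle 22 x 22 mm from 8 to 100 mm above the underside, with a thin black band at 34 mm. Origin: centre of the flat underside (sensing face); z up the handle, x along the head's long side. Half a turn about z makes no difference.
- board: Blue circuit board, fixed, 110 (x) x 140 (y) mm, upper face 20 mm above the bench; origin on the bench under its centre. Parts and their tops above the bench: heat sink y 32..56, x -28..28, top 52 mm; two capacitors of 18 mm diameter at y -44, x -16 and 12, top 48; posts at the four corners, top 44; terminal block x -48..-36, y -25..25, top 32; connector x 35..49, y -1..17, top 35.
- chip_top (a point): Centre of the top of the large oblong black chip at the middle of the board, the largest chip on it: 28 mm along the board's x, 18 mm along the board's y, 3 mm thick, its top 23 mm above the bench. The axes are the board's.
- reel: Bystander: white reel, 54 mm diameter, 36 mm high, standing flat. Origin: centre of its underside.
- screwdriver: Bystander: black-handled screwdriver about 160 mm long, lying along its x.
- meter: Bystander: black hand meter lying on its back, 150 (x) x 75 (y) x 34 mm, its dial rising to 45 mm. Origin: centre of its underside.
- mug: Bystander: white mug, 76 mm diameter, 85 mm high, handle at its +y. Origin: centre of its underside.
- parts_tray: Bystander: grey open parts tray, 60 (x) x 140 (y) x 22 mm. Origin: centre of its underside.
- spray: Bystander: spray can, 60 mm diameter, 180 mm high. Origin: centre of its underside.
- drink: Bystander: clear drink bottle, 64 mm diameter, 200 mm high. Origin: centre of its underside.
Not all that is in view belongs to the job. What is shaped like the recorder but red is not meant. What is shaped like the probe but orange is not meant.

How it is judged:
On the way, in this order (a step that is already met when the one before it is completed fails the run):
1. the plunger is pressed down to its stop (at least 9 of its 10 mm) (value of joint plunger above 0.009 m), for 0.05 s.
2. the plunger is back up and the probe, held in the fingers, is lifted clear of its holder (value of joint plunger below 0.002 m and z of probe in the frame of holder above 0.03 m and contact force between probe and the fingers above 1 N), for 0.2 s.
At the end, for the whole second after the job is handed in: The probe is held in the fingers and still, its flat face 3 to 14 mm above the chip's top, its centre within 6 mm of the chip's centre sideways, its long side within 0.15 rad of the chip's long side (either way round), upright within 0.10 rad, nothing touching the board; the plunger is up again (horizontal distance between probe and chip_top below 0.006 m and z of probe in the frame of chip_top between 0.003 and 0.014 m and angle between the x axis of probe and the x axis of chip_top, either way round below 0.15 rad and angle between probe's own z axis and vertical below 0.1 rad and contact force between probe and the fingers above 1 N and contact force between probe and board below 0.2 N and linear speed of probe below 0.02 m/s and angular speed of probe below 0.2 rad/s and value of joint plunger below 0.002 m); the arm keeps its last pose, push and grip.
It fails at once if the probe touches the board or anything on it (contact force between probe and board above 0.3 N).
It fails at once if the robot touches the board or anything on it (contact force between any of the fingers, the arm and board above 0.5 N).
It fails at once if the probe is tipped more than 0.5 rad (angle between probe's own z axis and vertical above 0.5 rad).
It fails at once if another thing on the bench is shifted by more than 20 mm (distance of any of reel, screwdriver, meter, mug, parts_tray, spray, drink from where it was at the start of the episode above 0.02 m).
It also fails if it takes over 48 s, if anything falls off the work surface, if the arm or the gripper's body presses on something with over 40 N, if the wrist force passes 120 N, or if a joint passes its speed limit or range.

ROBOT

A 6-joint arm with a two-finger parallel gripper is mounted at the origin on the work surface. World frame = base frame: x ahead of the robot, y to its left, z up, the work surface at z = 0. Lengths are in m, angles in rad, forces in N, time in s.
With the tool pointing down it reaches from about 0.25 to 0.725 m from the base axis. Payload 4 kg.
Tool frame: the origin (TCP) lies at the very end of the fingers, on their centre line; the grasp point (between the pads) lies 19 mm behind it; x points along the fingers, z is the direction in which the jaws open and shut, and the axes are right-handed (so a half turn about x gives the same grasp; the last joint's range is limited). The gripper opens to 85 mm and grips with 20 to 120 N. Pads are 22 mm wide; open, the fingers measure 114 mm over their backs; the gripper's body (76 mm by 85 mm) begins 54 mm behind the grasp point. The pads swing forward as they close: fully open they stand 13 mm farther back than shut.
Start: joints at [0, 0.241, 0.005, 1.335, 0, 1.571], TCP at [0.5, -0, 0.231] pointing down, gripper open.
Joint ranges: [-2.72, 2.72], [-1.05, 1.87], [-1.09, 1.28], [-1.99, 2.15], [-1.42, 1.44], [-3.14, 3.14]. Speed limits (rad/s): [2.79, 2.79, 3.14, 3.14, 3.14, 3.14].

INTERFACE

Orientations are given as a unit quaternion [x, y, z, w].
In Python, from workcell import bot gives the robot as it stands.
- The arm moves only by the tool step_arm, never from a script. Its argument "series" is a list of rows, each an object of numbers: "x", "y", "z": the shift along the world's x, y, z in cm; "twist": the turn about the world's z in degrees; "jaw": the finger opening in cm, from 0 to 8.54. In form: [{"x": .., "y": .., "z": .., "twist": .., "jaw": ..}, ...]. A call has 1 to 10 rows; each row is the pose to reach, as a shift and turn from the pose measured when the call began; what a row does not reach only later rows make up. A row lasts 1/12 s, in which the tool goes at most 41.7 mm and 7.16 degrees, less where a joint would pass 70% of its speed; a pose out of reach is approached as far as the arm can. A call with a gripper value outside its range is refused whole. The fingers move at their own pace and stop on an object; the grip force is fixed at half the most. Time passes only in rows, so rows that repeat a pose let the fingers close. It gives the time, the measured TCP pose, the force and the opening at its end, in the units of the state.
- bot.get_obs(): the state, without advancing time (a new reading comes with each control period).
- bot.camera(name): name is "scene" or "side" or "wrist"; returns (picture, depth): 420x560x3 uint8, red, green, blue; 420x560 float32, m along the optical axis (not along the pixel's ray), 0 where there is no reading.
- bot.camera_info(name): a dict with "camera_matrix" (3x3 intrinsics, pixels), "R" (3x3) and "t" (3): a world point X has camera coordinates R X + t; the wrist camera has in their place "mount" (4x4, takes a point from camera to tool coordinates, whose origin is the TCP and whose axes are the tool frame's). Camera axes: x right, y down, z forward; pixel columns grow to the right and rows downward; lengths in m; the calibration is good to about 2 mm. The wrist camera is an equidistant fisheye: a pixel r from the principal point sees the ray r / f radians off the axis. A picture is of the moment at which its call begins: read the wrist's pose just before it. camera_info takes no time and is no camera call.
- bot.job_done(): hands the job in, once; it reports no verdict.
The state is a dict: "clock": time; "joint_pos": joint angles; "joint_vel": joint speeds; "tau": joint torques, N m; "eef_pos": TCP position; "tool_rot": TCP orientation; "ft_force": force on the tool from outside, world axes, zero at the start; "ft_torque": the same for the moment, N m; "grip_width": finger opening in m.
Only numpy, scipy, OpenCV 4.12 (cv2) and the standard library are available. Lean on these libraries where they do the work, as an engineer would, in place of code of your own. Each camera call takes 0.05 s, during which the arm holds its last target.

## Working session

There is one attempt and no reset: what is moved stays moved. The work goes in short steps, Python scripts to look and compute and a tool call to move; the robot and the scene stay as the last step left them, time stands still between calls to the robot, and variables do not carry over. Pictures are saved under pics/ and viewed, and the job is handed in when it is done.

Besides the shell and the picture viewer there is one more tool, called in YAML: its name, and indented under it one key for each argument. step_arm: Moves the arm, as the interface text tells. Its arguments: {"type":"object","properties":{"series":{"type":"array","items":{"type":"object","properties":{"x":{"type":"number"},"y":{"type":"number"},"z":{"type":"number"},"twist":{"type":"number"},"jaw":{"type":"number"}}}}},"required":["series"]}

```bash
mkdir -p pics
cat > h.py <<'E'
import numpy as np,cv2
from workcell import bot
def save(n,im): cv2.imwrite('pics/'+n+'.png',im[:,:,::-1])
E
python3 - <<'E'
from h import *
for n in ['scene','side']:
    p,d=bot.camera(n); save(n,p); np.savez(n,p=p,d=d); i=bot.camera_info(n); print(n,i)
print(bot.get_obs())
E
```

```text
scene {'camera_matrix': array([[501.67805048,   0.        , 280.69475159],
       [  0.        , 501.67805048, 207.94638757],
       [  0.        ,   0.        ,   1.        ]]), 'R': array([[-0.17474219,  0.98458026,  0.00817842],
       [ 0.82370006,  0.1507299 , -0.54662483],
       [-0.53942874, -0.08878186, -0.83733769]]), 't': array([ 0.11198126, -0.40664839,  1.77702579])}
side {'camera_matrix': array([[470.63934309,   0.        , 276.04798056],
       [  0.        , 470.63934309, 208.22458707],
       [  0.        ,   0.        ,   1.        ]]), 'R': array([[ 0.74548564, -0.66643561, -0.01071108],
       [-0.36363141, -0.39319107, -0.84449569],
       [ 0.5585905 ,  0.6334543 , -0.53545522]]), 't': array([-0.44339541,  0.27532064,  0.94837702])}
{'clock': 0.1, 'joint_pos': array([-1.45272512e-05,  2.41357146e-01,  3.86747076e-03,  1.33520832e+00,
       -1.61251011e-05,  1.57079353e+00]), 'joint_vel': array([ 0.00076159, -0.00160294,  0.00366268, -0.00059719, -0.00083971,
       -0.0027328 ]), 'tau': array([-3.57412864e-04, -3.73140085e+01,  2.53010201e+01,  1.07858295e-02,
        2.43542411e-05, -2.54672034e-05]), 'eef_pos': array([ 4.99434860e-01, -1.21493839e-05,  2.30495494e-01]), 'tool_rot': array([-1.55410228e-06,  7.07778802e-01, -9.83641176e-06,  7.06434121e-01]), 'ft_force': array([-0.37039957, -0.13984536,  0.04990755]), 'ft_torque': array([-0.00992025, -0.04749065, -0.0483839 ]), 'grip_width': 0.08527715190074889}
```

View pics/scene.png

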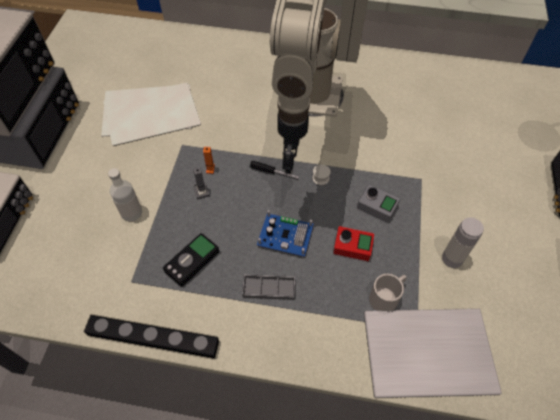

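View pics/side.png

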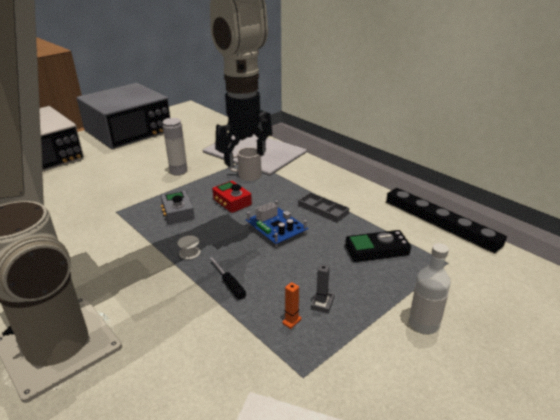

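The scene view shows the grey recorder at about (379,202) and a red lookalike at (354,242). The grey probe in its holder is at (200,185) with an orange lookalike at (209,160), and the board is at (286,234). I'll enlarge these to confirm.

Run:
```python
from h import *
s=np.load('scene.npz');p=s['p'];d=s['d']
a=cv2.resize(p[140:280,180:310],None,fx=4,fy=4,interpolation=3)
save('c1',cv2.resize(p[130:280,150:420],(800,444),interpolation=3))
q=np.load('side.npz')
save('c2',cv2.resize(q['p'][170:340,140:360],(776,600),interpolation=3))
i=bot.camera_info('scene');K=i['camera_matrix'];R=i['R'];t=i['t']
def ray(u,v,z):
    r=R.T@np.linalg.solve(K,[u,v,1]);c=-R.T@t
    return c+r*(z-c[2])/r[2]
for n,u,v,z in [('plunger',373,192,.067),('probe',199,171,.104),('holder',203,192,.01),('board',286,234,.02),('reel',321,174,.036)]: print(n,ray(u,v,z).round(3))
print(bot.camera_info('wrist'))
```

```text
plunger [0.438 0.237 0.067]
probe [ 0.482 -0.27   0.104]
holder [ 0.49  -0.267  0.01 ]
board [0.596 0.007 0.02 ]
reel [0.377 0.078 0.036]
{'camera_matrix': array([[325.1922621 ,   0.        , 278.05329501],
       [  0.        , 325.1922621 , 210.86007491],
       [  0.        ,   0.        ,   1.        ]]), 'mount': array([[-7.95018685e-04, -2.87074631e-01,  9.57907889e-01,
        -1.42429983e-01],
       [-2.89927339e-04, -9.57908086e-01, -2.87074930e-01,
         7.38418430e-02],
       [ 9.99999642e-01, -5.05953619e-04,  6.78324043e-04,
         5.86120618e-04],
       [ 0.00000000e+00,  0.00000000e+00,  0.00000000e+00,
         1.00000000e+00]])}
```

View pics/c1.png

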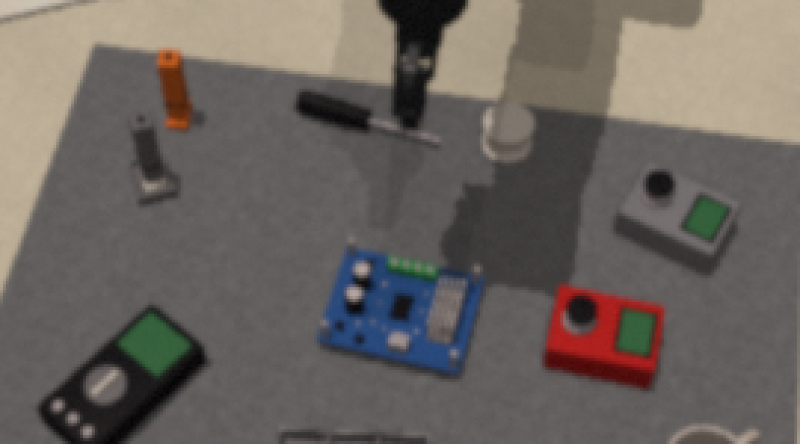

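View pics/c2.png

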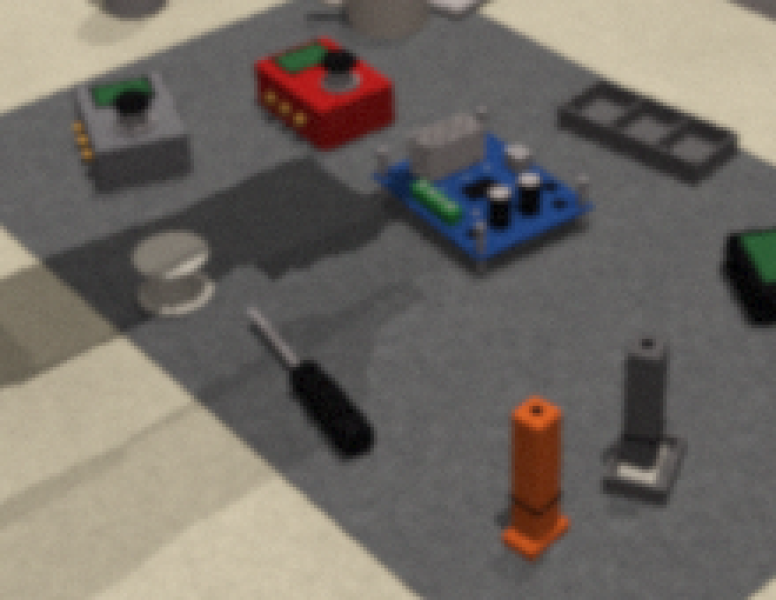

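Two pairs to tell apart:
- **Recorder:** grey at (379,202) or red at (354,242). The grey one is meant.
- **Probe:** grey standing in its grey tray at (200,185) or orange at (209,160). The grey one is meant.

The crops confirm both. Next is a wrist view over the board, before I move.

```bash
cat >> h.py <<'E'
from scipy.spatial.transform import Rotation as Ro
def wshot(n):
    o=bot.get_obs(); p,d=bot.camera('wrist'); save(n,p)
    np.savez(n,p=p,d=d,pos=o['eef_pos'],q=o['tool_rot']); return p,d,o
class W:
    def __init__(s,n):
        z=np.load(n+'.npz'); s.p=z['p'];s.d=z['d'];s.pos=z['pos'];s.R=Ro.from_quat(z['q']).as_matrix()
        i=bot.camera_info('wrist');s.K=i['camera_matrix'];s.M=i['mount']
    def ray(s,u,v,z):
        x=(u-s.K[0,2])/s.K[0,0];y=(v-s.K[1,2])/s.K[1,1];r=np.hypot(x,y)+1e-12
        c=np.array([x/r*np.sin(r),y/r*np.sin(r),np.cos(r)])
        w=s.R@s.M[:3,:3]@c; o=s.pos+s.R@s.M[:3,3]
        return o+w*(z-o[2])/w[2]
    def proj(s,X):
        o=s.pos+s.R@s.M[:3,3]; c=(s.R@s.M[:3,:3]).T@(np.array(X)-o)
        th=np.arctan2(np.hypot(c[0],c[1]),c[2]); n=np.hypot(c[0],c[1])+1e-12
        return np.array([s.K[0,2]+s.K[0,0]*th*c[0]/n,s.K[1,2]+s.K[1,1]*th*c[1]/n])
E
python3 - <<'E'
from h import *
wshot('w1')
E
```

```text
(no output)
```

View pics/w1.png

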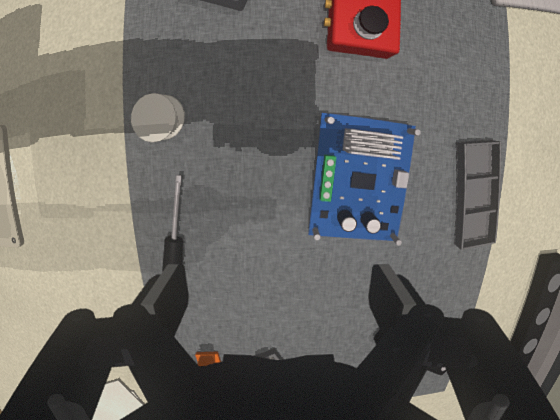

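The wrist view shows the board clearly: chip at about (363,180), green terminal block on its -x side at (328,178), heat sink at the top (373,145) and capacitors at (349,223) and (373,225). Now I'll measure it.

```bash
cat > board.py <<'E'
from h import *
import sys
def board(n,cu,cv_):
    w=W(n);p=w.p.astype(int)
    dark=(p.max(2)<75).astype(np.uint8)
    nl,lab,st,ce=cv2.connectedComponentsWithStats(dark,connectivity=4)
    l=lab[cv_,cu]; print('chip comp',st[l],ce[l])
    c=max(cv2.findContours((lab==l).astype(np.uint8),0,1)[0],key=cv2.contourArea)
    W_=np.array([w.ray(x,y,.023)[:2] for x,y in c[:,0]],np.float32)
    r=cv2.minAreaRect(W_*1000);print('chip',r, cv2.boxPoints(r).round(1).tolist(), w.ray(*ce[l],.023).round(4))
    hsv=cv2.cvtColor(w.p,cv2.COLOR_RGB2HSV)
    b=((hsv[...,0]>98)&(hsv[...,0]<125)&(hsv[...,1]>110)).astype(np.uint8)
    b=cv2.morphologyEx(b,cv2.MORPH_CLOSE,np.ones((5,5)))
    c=max(cv2.findContours(b,0,1)[0],key=cv2.contourArea)
    W_=np.array([w.ray(x,y,.02)[:2] for x,y in c[:,0]],np.float32)
    r=cv2.minAreaRect(cv2.convexHull(W_*1000));print('board',r,cv2.boxPoints(r).round(1).tolist())
if __name__=='__main__': board(sys.argv[1],int(sys.argv[2]),int(sys.argv[3]))
E
python3 - <<'E'
from h import *
from board import board
board('w1',363,180)
w=W('w1')
save('c3',cv2.resize(w.p[100:250,290:440],(600,600),interpolation=3))
for u,v in [(331,120),(418,132),(318,238),(399,242)]: print(w.ray(u,v,.044).round(4))
E
```

```text
chip comp [351 172  25  18 362] [362.68508287 180.20441989]
chip ((594.6936645507812, 4.7601237297058105), (17.546667098999023, 28.06271743774414), 84.33164978027344) [[579.9000244140625, -2.5999999046325684], [607.7999877929688, -5.400000095367432], [609.5, 12.100000381469727], [581.5999755859375, 14.899999618530273]] [0.5947 0.0048 0.023 ]
board ((595.1380004882812, 4.433433532714844), (139.92112731933594, 110.09063720703125), 85.2267837524414) [[534.5, -60.70000076293945], [644.2000122070312, -69.9000015258789], [655.7999877929688, 69.5999984741211], [546.0999755859375, 78.69999694824219]]
[0.5532 0.0707 0.044 ]
[0.6491 0.063  0.044 ]
[ 0.5435 -0.0557  0.044 ]
[ 0.6384 -0.062   0.044 ]
```

View pics/c3.png

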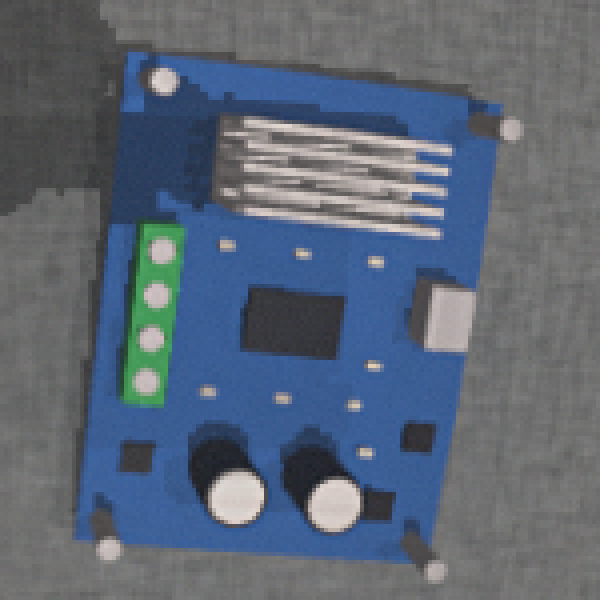

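The chip centre is at about (0.595, 0.0046), and chip and board edges agree on a yaw of about -5°. Next I move toward the grey recorder, closing the fingers for the press.

step_arm:
  series:
    - {"x":-1.2,"y":3.6,"jaw":0}
    - {"x":-2.4,"y":7.2,"jaw":0}
    - {"x":-3.6,"y":10.8,"jaw":0}
    - {"x":-4.8,"y":14.4,"jaw":0}
    - {"x":-6,"y":18,"jaw":0}
    - {"x":-6,"y":18,"jaw":0}
    - {"x":-6,"y":18,"jaw":0}

```text
$.series[0]: bad value
```

Run:
```python
from h import *
p,d,o=wshot('w2'); print(o['eef_pos'],o['clock'],o['grip_width'],o['ft_force'])
```

```text
[4.99519260e-01 8.00917179e-06 2.30611256e-01] 0.15 0.0853519012002317 [ 0.05327422 -0.03450424  0.10093958]
```

View pics/w2.png

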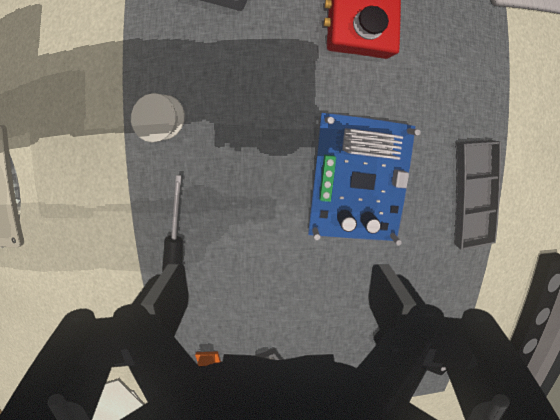

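The move was refused ("bad value") and the arm has not moved; the view is the same as before. I'll retry with every field filled in.

step_arm:
  series:
    - {"x":-1.2,"y":3.6,"z":0,"twist":0,"jaw":0}
    - {"x":-2.4,"y":7.2,"z":0,"twist":0,"jaw":0}
    - {"x":-3.6,"y":10.8,"z":0,"twist":0,"jaw":0}
    - {"x":-4.8,"y":14.4,"z":0,"twist":0,"jaw":0}
    - {"x":-6,"y":18,"z":0,"twist":0,"jaw":0}
    - {"x":-6,"y":18,"z":0,"twist":0,"jaw":0}
    - {"x":-6,"y":18,"z":0,"twist":0,"jaw":0}

```text
clock: 0.78
eef_pos: [0.4388, 0.1817, 0.2306]
tool_rot: [-0.002, 0.708, 0.002, 0.707]
ft_force: [0.7, -0.6, -0.2]
grip_width: 0.0003
```

Run:
```python
from h import *
p,d,o=wshot('w3'); print(o['eef_pos'],o['clock'],o['grip_width'],o['ft_force'])
```

```text
[0.43878797 0.18169316 0.23055483] 0.7833 0.0003489171433285462 [ 0.67088341 -0.6418173  -0.22739199]
```

View pics/w3.png

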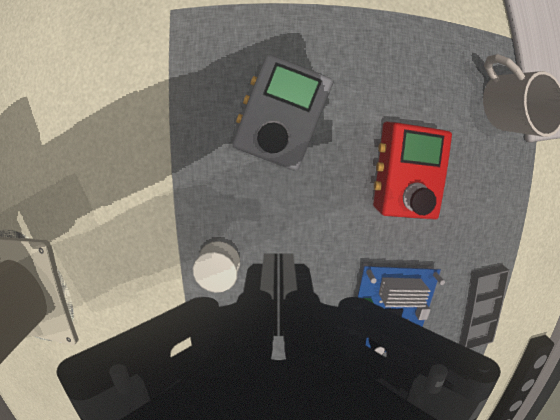

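The grey recorder's black plunger head is at about (272,137), just ahead of the closed fingers, and the red lookalike is at (413,170).

Run:
```python
from h import *
w=W('w3');p=w.p.astype(int)
m=(p.max(2)<50).astype(np.uint8)
nl,lab,st,ce=cv2.connectedComponentsWithStats(m,connectivity=4)
l=lab[137,272];c=max(cv2.findContours((lab==l).astype(np.uint8),0,1)[0],key=cv2.contourArea)
e=cv2.minEnclosingCircle(c);print(st[l],ce[l],e)
X=w.ray(*e[0],.067);print(X, X-w.pos)
r=cv2.minEnclosingCircle(np.array([w.ray(x,y,.067)[:2]*1000 for x,y in c[:,0]],np.float32));print(r)
print('depth',w.d[137,272])
```

```text
[257 123  31  30 719] [272.27399166 137.52155772] ((272.1697998046875, 137.60377502441406), 15.23775577545166)
[0.43359925 0.23525795 0.067     ] [-0.00518872  0.05356479 -0.16355483]
((433.61468505859375, 235.28399658203125), 14.293254852294922)
depth 0.29873618
```

step_arm:
  series:
    - {"x":-0.5,"y":2.7,"z":-2.5,"twist":0,"jaw":0}
    - {"x":-0.5,"y":5.4,"z":-5.5,"twist":0,"jaw":0}
    - {"x":-0.5,"y":5.4,"z":-9,"twist":0,"jaw":0}
    - {"x":-0.5,"y":5.4,"z":-12.5,"twist":0,"jaw":0}
    - {"x":-0.5,"y":5.4,"z":-15,"twist":0,"jaw":0}
    - {"x":-0.5,"y":5.4,"z":-15.5,"twist":0,"jaw":0}
    - {"x":-0.5,"y":5.4,"z":-15.5,"twist":0,"jaw":0}

```text
clock: 1.42
eef_pos: [0.4333, 0.2324, 0.0738]
tool_rot: [-0.001, 0.709, -0.001, 0.705]
ft_force: [-0.1, -0.1, 0.5]
grip_width: 0.0001
```

step_arm:
  series:
    - {"x":0,"y":0.3,"z":-0.5,"twist":0,"jaw":0}
    - {"x":0,"y":0.3,"z":-1.0,"twist":0,"jaw":0}
    - {"x":0,"y":0.3,"z":-1.4,"twist":0,"jaw":0}
    - {"x":0,"y":0.3,"z":-1.6,"twist":0,"jaw":0}
    - {"x":0,"y":0.3,"z":-1.6,"twist":0,"jaw":0}

```text
clock: 1.83
eef_pos: [0.4353, 0.2357, 0.0591]
tool_rot: [-0.001, 0.708, -0.001, 0.707]
ft_force: [3.5, -0.6, 4.0]
grip_width: 0.0
```

step_arm:
  series:
    - {"x":0,"y":0,"z":-0.2,"twist":0,"jaw":0}
    - {"x":0,"y":0,"z":-0.4,"twist":0,"jaw":0}
    - {"x":0,"y":0,"z":-0.5,"twist":0,"jaw":0}
    - {"x":0,"y":0,"z":-0.5,"twist":0,"jaw":0}

```text
clock: 2.17
eef_pos: [0.4356, 0.2359, 0.0569]
tool_rot: [-0.0, 0.707, -0.001, 0.707]
ft_force: [-5.2, -4.0, 18.2]
grip_width: -0.0001
```

The force is 18 N at z = 56.9 mm, well above the 6 N spring limit, so the plunger is on its stop. I'll hold briefly, then lift and travel toward the probe.

step_arm:
  series:
    - {"x":0,"y":0,"z":-0.1,"twist":0,"jaw":0}
    - {"x":0,"y":0,"z":-0.1,"twist":0,"jaw":0}
    - {"x":0,"y":0,"z":1,"twist":0,"jaw":0}
    - {"x":0,"y":0,"z":4,"twist":0,"jaw":0}
    - {"x":0,"y":0,"z":8,"twist":0,"jaw":0}
    - {"x":0,"y":0,"z":12,"twist":0,"jaw":0}
    - {"x":0,"y":0,"z":16,"twist":0,"jaw":0}
    - {"x":0,"y":0,"z":20,"twist":0,"jaw":0}
    - {"x":0,"y":0,"z":20,"twist":0,"jaw":0}

```text
clock: 2.92
eef_pos: [0.4384, 0.2379, 0.2656]
tool_rot: [0.002, 0.703, 0.002, 0.712]
ft_force: [0.9, 1.0, 0.3]
grip_width: -0.0001
```

step_arm:
  series:
    - {"x":0,"y":-4,"z":0,"twist":0,"jaw":0}
    - {"x":0,"y":-8,"z":0,"twist":0,"jaw":0}
    - {"x":0,"y":-12,"z":0,"twist":0,"jaw":0}
    - {"x":0,"y":-16,"z":0,"twist":0,"jaw":0}
    - {"x":0,"y":-20,"z":0,"twist":0,"jaw":0}
    - {"x":0,"y":-24,"z":0,"twist":0,"jaw":0}
    - {"x":0,"y":-28,"z":0,"twist":0,"jaw":0}
    - {"x":0,"y":-32,"z":0,"twist":0,"jaw":0}
    - {"x":0,"y":-36,"z":0,"twist":0,"jaw":0}
    - {"x":0,"y":-40,"z":0,"twist":0,"jaw":0}

```text
clock: 3.75
eef_pos: [0.4376, -0.1634, 0.2654]
tool_rot: [0.002, 0.703, 0.003, 0.711]
ft_force: [1.2, 0.7, -0.7]
grip_width: -0.0001
```

step_arm:
  series:
    - {"x":1,"y":-4,"z":0,"twist":0,"jaw":0}
    - {"x":2,"y":-8,"z":0,"twist":0,"jaw":0}
    - {"x":3,"y":-12,"z":0,"twist":0,"jaw":0}
    - {"x":3,"y":-13.5,"z":0,"twist":0,"jaw":0}
    - {"x":3,"y":-13.5,"z":0,"twist":0,"jaw":0}
    - {"x":3,"y":-13.5,"z":0,"twist":0,"jaw":0}
    - {"x":3,"y":-13.5,"z":0,"twist":0,"jaw":0}

```text
clock: 4.33
eef_pos: [0.4672, -0.2971, 0.2651]
tool_rot: [0.003, 0.703, 0.003, 0.711]
ft_force: [-0.5, -0.7, 0.3]
grip_width: -0.0003
```

Run:
```python
from h import *
p,d,o=wshot('w4'); print(o['eef_pos'],o['clock'],o['grip_width'],o['ft_force'],np.abs(o['joint_vel']).max())
```

```text
[ 0.46715758 -0.29710628  0.26507523] 4.3333 -0.0003114999355093476 [-0.47883471 -0.73625436  0.25525159] 0.0177863875291958
```

View pics/w4.png

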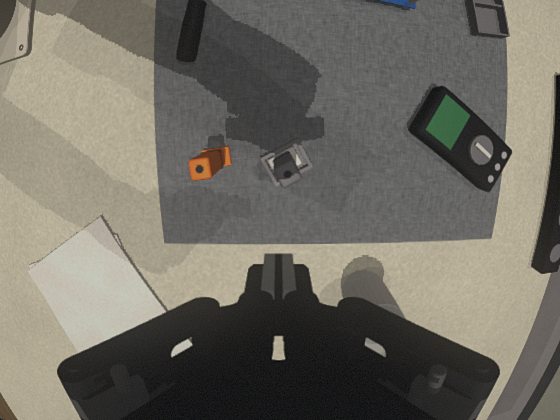

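The grey probe in its tray is at (286,164) and the orange lookalike at (205,165), about 80 px to the left. I'll zoom in on the probe.

Run:
```python
from h import *
w=W('w4')
save('c4',cv2.resize(w.p[125:205,180:330],(800,427),interpolation=3))
d=w.d[125:205,240:330]
# height of each pixel
i=w
pts=[]
for v in range(130,205,1):
  for u in range(180,330,1):
    x=(u-w.K[0,2])/w.K[0,0];y=(v-w.K[1,2])/w.K[1,1];r=np.hypot(x,y)+1e-12
    c=np.array([x/r*np.tan(r),y/r*np.tan(r),1])*w.d[v,u]
    X=w.pos+w.R@(w.M[:3,:3]@c+w.M[:3,3]); pts.append([u,v,*X])
pts=np.array(pts);np.save('pts4',pts)
t=pts[(pts[:,4]>.095)&(pts[:,4]<.12)]
for side in (t[t[:,0]>245],t[t[:,0]<245]):
  print(len(side),side.mean(0).round(4), cv2.minAreaRect((side[:,2:4]*1000).astype(np.float32)))
h=pts[(pts[:,0]>245)&(pts[:,4]>.012)&(pts[:,4]<.022)]
print(cv2.minAreaRect((h[:,2:4]*1000).astype(np.float32)))
```

```text
484 [ 2.870558e+02  1.730269e+02  4.783000e-01 -2.757000e-01  1.033000e-01] ((478.793701171875, -276.5289306640625), (21.410724639892578, 21.90949249267578), 31.449134826660156)
472 [ 1.999407e+02  1.682542e+02  3.938000e-01 -2.708000e-01  9.930000e-02] ((393.0768737792969, -271.0185852050781), (22.270458221435547, 22.160884857177734), 7.497533798217773)
((480.74603271484375, -276.932861328125), (51.596134185791016, 40.71434783935547), 28.32042121887207)
```

View pics/c4.png

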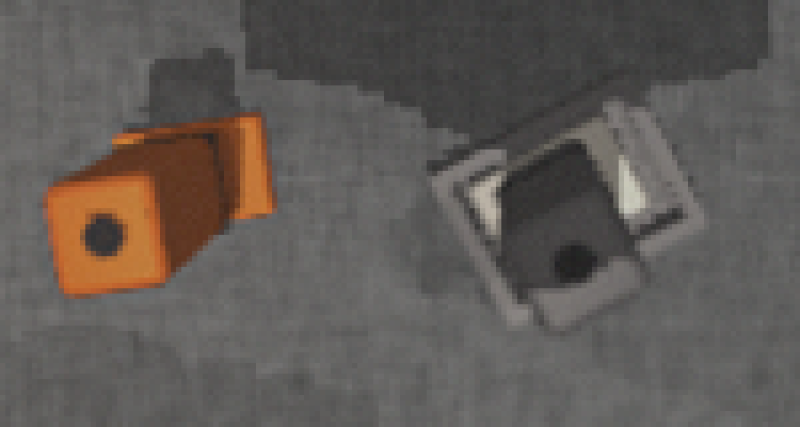

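The probe handle's top is at (0.479, -0.2765), with handle and tray yaw about 30°. I'll turn the jaws by +30°, which grips along the probe's long axis and leaves a clear gap to the orange one, and descend to just above it.

step_arm:
  series:
    - {"x":0.4,"y":0.7,"z":-1,"twist":6,"jaw":6}
    - {"x":0.8,"y":1.4,"z":-3,"twist":12,"jaw":6}
    - {"x":1.2,"y":2.1,"z":-5,"twist":18,"jaw":6}
    - {"x":1.2,"y":2.1,"z":-7,"twist":24,"jaw":6}
    - {"x":1.2,"y":2.1,"z":-10,"twist":30,"jaw":6}
    - {"x":1.2,"y":2.1,"z":-13,"twist":30,"jaw":6}
    - {"x":1.2,"y":2.1,"z":-13,"twist":30,"jaw":6}
    - {"x":1.2,"y":2.1,"z":-13,"twist":30,"jaw":6}

```text
clock: 5.05
eef_pos: [0.4782, -0.2737, 0.1347]
tool_rot: [-0.179, 0.68, 0.189, 0.685]
ft_force: [0.6, -0.5, 0.9]
grip_width: 0.0602
```

Run:
```python
from h import *
p,d,o=wshot('w5'); print(o['eef_pos'],o['clock'],o['grip_width'],o['joint_pos'].round(2),Ro.from_quat(o['tool_rot']).as_matrix().round(3))
```

```text
[ 0.47821035 -0.27365706  0.13473798] 5.05 0.06015528335880763 [-0.53  0.4  -0.02  1.15  0.01  0.52] [[ 0.003 -0.503  0.864]
 [ 0.015  0.864  0.503]
 [-1.     0.012  0.01 ]]
```

View pics/w5.png

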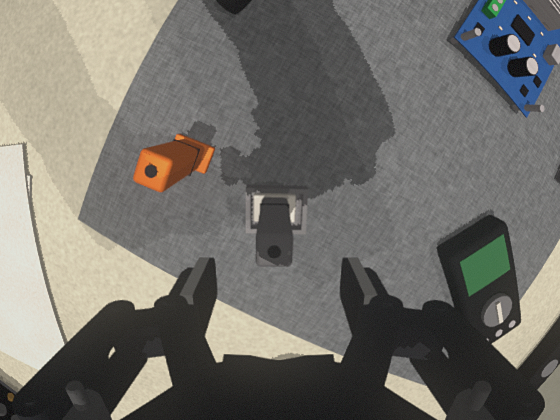

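The handle stands between the open fingers, squared to the jaws, with its top dot at (273,252). I'll check the offset.

Run:
```python
from h import *
w=W('w5')
save('c5',cv2.resize(w.p[170:290,210:340],(650,600),interpolation=3))
pts=[]
for v in range(180,290):
  for u in range(225,325):
    x=(u-w.K[0,2])/w.K[0,0];y=(v-w.K[1,2])/w.K[1,1];r=np.hypot(x,y)+1e-12
    c=np.array([x/r*np.tan(r),y/r*np.tan(r),1])*w.d[v,u]
    X=w.pos+w.R@(w.M[:3,:3]@c+w.M[:3,3]); pts.append([u,v,*X])
pts=np.array(pts)
t=pts[(pts[:,4]>.097)&(pts[:,4]<.12)]
print(len(t),t[:,:2].mean(0),t[:,4].mean(),cv2.minAreaRect((t[:,2:4]*1000).astype(np.float32)))
print(w.ray(273,252,.104))
h=pts[(pts[:,4]>.013)&(pts[:,4]<.022)]
print(cv2.minAreaRect((h[:,2:4]*1000).astype(np.float32)))
```

```text
1331 [273.84147258 247.67693464] 0.10319205614688633 ((478.37408447265625, -275.8693542480469), (21.809795379638672, 22.11492919921875), 28.9941463470459)
[ 0.47832185 -0.27717534  0.104     ]
((480.58587646484375, -276.7330627441406), (50.998451232910156, 40.195045471191406), 28.67841148376465)
```

View pics/c5.png

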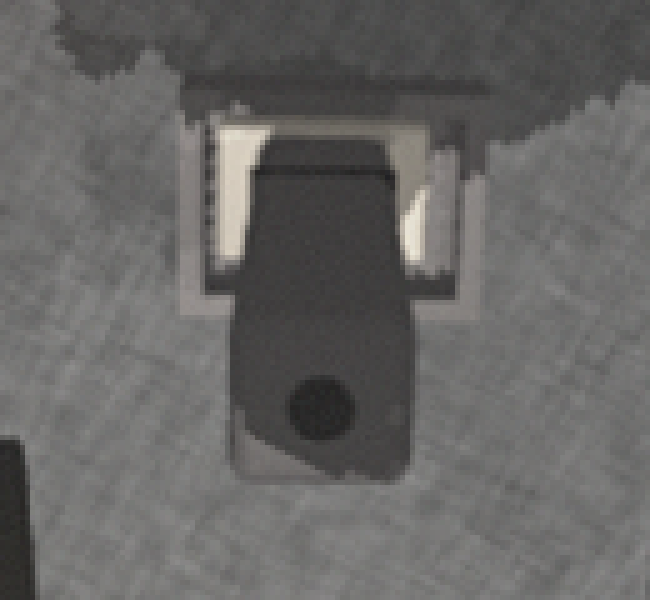

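step_arm:
  series:
    - {"x":0,"y":-0.3,"z":-2,"twist":-1,"jaw":6}
    - {"x":0,"y":-0.3,"z":-4,"twist":-1,"jaw":6}
    - {"x":0,"y":-0.3,"z":-6,"twist":-1,"jaw":6}
    - {"x":0,"y":-0.3,"z":-8,"twist":-1,"jaw":6}
    - {"x":0,"y":-0.3,"z":-8,"twist":-1,"jaw":6}
    - {"x":0,"y":-0.3,"z":-8,"twist":-1,"jaw":6}

```text
clock: 5.6
eef_pos: [0.4804, -0.2779, 0.0581]
tool_rot: [-0.175, 0.68, 0.182, 0.688]
ft_force: [-0.1, -0.0, -0.3]
grip_width: 0.0601
```

step_arm:
  series:
    - {"x":0,"y":0,"z":0,"twist":0,"jaw":3}
    - {"x":0,"y":0,"z":0,"twist":0,"jaw":2}
    - {"x":0,"y":0,"z":0,"twist":0,"jaw":1}
    - {"x":0,"y":0,"z":0,"twist":0,"jaw":0}
    - {"x":0,"y":0,"z":0,"twist":0,"jaw":0}
    - {"x":0,"y":0,"z":0,"twist":0,"jaw":0}
    - {"x":0,"y":0,"z":0,"twist":0,"jaw":0}

```text
clock: 6.18
eef_pos: [0.4817, -0.2787, 0.0601]
tool_rot: [-0.176, 0.679, 0.181, 0.689]
ft_force: [0.1, 1.0, 7.3]
grip_width: 0.0216
```

The fingers closed on the handle (21.6 mm). I'll lift straight up.

step_arm:
  series:
    - {"x":0,"y":0,"z":1,"twist":0,"jaw":0}
    - {"x":0,"y":0,"z":3,"twist":0,"jaw":0}
    - {"x":0,"y":0,"z":5,"twist":0,"jaw":0}
    - {"x":0,"y":0,"z":7,"twist":0,"jaw":0}
    - {"x":0,"y":0,"z":9,"twist":0,"jaw":0}
    - {"x":0,"y":0,"z":11,"twist":0,"jaw":0}
    - {"x":0,"y":0,"z":11,"twist":0,"jaw":0}
    - {"x":0,"y":0,"z":11,"twist":0,"jaw":0}

```text
clock: 6.85
eef_pos: [0.4825, -0.2791, 0.1717]
tool_rot: [-0.176, 0.679, 0.18, 0.69]
ft_force: [-0.4, 0.7, -2.1]
grip_width: 0.0212
```

Run:
```python
from h import *
p,d,o=wshot('w6'); print(o['eef_pos'],o['clock'],o['grip_width'],o['ft_force'],Ro.from_quat(o['tool_rot']).as_matrix().round(3))
s,d=bot.camera('side'); save('s2',cv2.resize(s[120:360,220:440],(660,600)))
```

```text
[ 0.48248998 -0.27914405  0.17166163] 6.85 0.021183152028381207 [-0.37374951  0.66266783 -2.06607453] [[ 0.014 -0.488  0.873]
 [ 0.009  0.873  0.488]
 [-1.     0.001  0.017]]
```

View pics/w6.png

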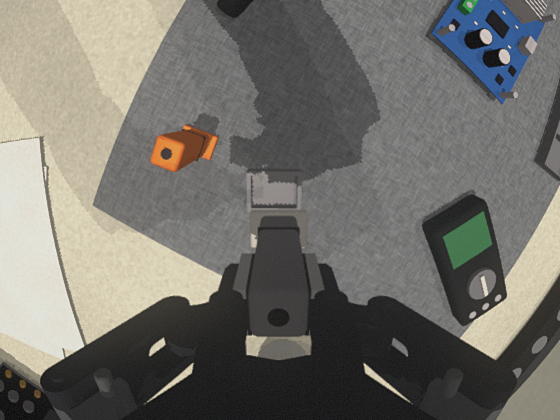

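View pics/s2.png

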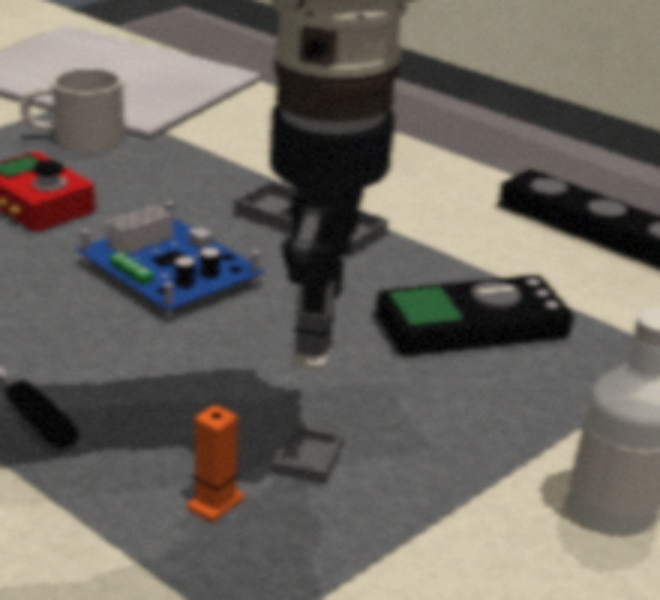

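The probe is held upright at wrist (278,275) and its tray is empty at (275,190). The side view agrees. Now I'll measure the probe's position relative to the tool.

```bash
cat > held.py <<'E'
from h import *
def tool_pts(w,u0,u1,v0,v1):
  pts=[]
  for v in range(v0,v1):
    for u in range(u0,u1):
      x=(u-w.K[0,2])/w.K[0,0];y=(v-w.K[1,2])/w.K[1,1];r=np.hypot(x,y)+1e-12
      c=np.array([x/r*np.tan(r),y/r*np.tan(r),1])*w.d[v,u]
      pts.append([u,v,*(w.M[:3,:3]@c+w.M[:3,3])])
  return np.array(pts)
E
python3 - <<'E'
from held import *
w=W('w6')
P=tool_pts(w,235,325,200,345)
for c,ro in [(278,range(206,336,6))]:
  for v in ro:
    q=P[(P[:,0]==c)&(P[:,1]==v)][0]; print(v,(q[2:]*1000).round(1))
T=P[(P[:,2]<-.035)&(P[:,2]>-.06)]
print(len(T),np.median(T[:,2]),cv2.minAreaRect((T[:,3:5]*1000).astype(np.float32)),T[:,3:].min(0),T[:,3:].max(0))
save('c6',cv2.resize(w.p[200:345,235:325],(372,600),interpolation=3))
E
```

```text
206 [163.4 -13.4   1. ]
212 [49.8 15.   0.9]
218 [39.9 14.4  0.9]
224 [28.1 14.7  0.9]
230 [18.1 14.8  0.9]
236 [10.4 14.4  0.9]
242 [ 2.  14.6  0.9]
248 [-5.  14.4  0.9]
254 [-10.9  14.1   0.9]
260 [-18.3  14.6   0.9]
266 [-23.9  14.6   0.9]
272 [-28.8  14.4   0.9]
278 [-33.9  14.4   0.9]
284 [-38.7  14.6   0.9]
290 [-41.9  13.9   0.9]
296 [-43.9  12.6   0.9]
302 [-43.6   9.9   0.9]
308 [-44.7   8.    0.9]
314 [-45.    5.6   0.9]
320 [-44.4   2.4   0.9]
326 [-42.6  -1.7   0.9]
332 [-43.7  -3.8   0.9]
4560 -0.04348252623250074 ((2.355419158935547, 1.3848371505737305), (33.152915954589844, 26.47351837158203), 89.47200775146484) [-0.0110031  -0.01527987] [0.01562478 0.0178764 ]
```

View pics/c6.png

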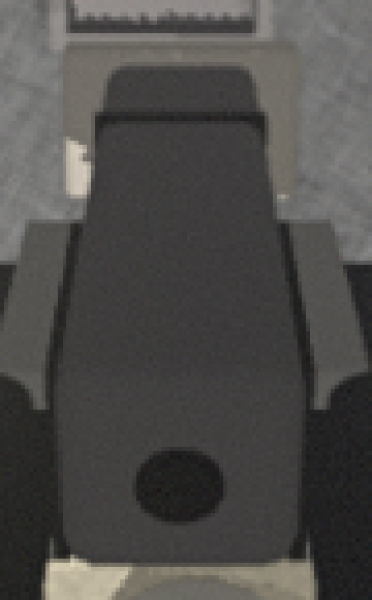

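Relative to the TCP, the probe's face is 56 mm below and its centre is about 3.5 mm toward tool +y. I'll carry it to above the chip with its underside about 115 mm up, clear of every part, turning -34°.

step_arm:
  series:
    - {"x":1,"y":2.5,"z":0,"twist":-3,"jaw":0}
    - {"x":2.2,"y":5.5,"z":0,"twist":-7,"jaw":0}
    - {"x":3.4,"y":8.5,"z":0,"twist":-11,"jaw":0}
    - {"x":4.6,"y":11.5,"z":0,"twist":-15,"jaw":0}
    - {"x":5.8,"y":14.5,"z":0,"twist":-19,"jaw":0}
    - {"x":7,"y":17.5,"z":0,"twist":-23,"jaw":0}
    - {"x":8.2,"y":20.5,"z":0,"twist":-27,"jaw":0}
    - {"x":9.4,"y":23.5,"z":0,"twist":-31,"jaw":0}
    - {"x":10.2,"y":25.5,"z":0,"twist":-34,"jaw":0}
    - {"x":10.8,"y":27,"z":0,"twist":-34,"jaw":0}

```text
clock: 7.78
eef_pos: [0.5885, -0.0057, 0.167]
tool_rot: [0.031, 0.703, -0.028, 0.71]
ft_force: [-1.3, -1.5, -0.6]
grip_width: 0.0211
```

step_arm:
  series:
    - {"x":0.2,"y":0.6,"z":0,"twist":0,"jaw":0}
    - {"x":0.2,"y":0.6,"z":0,"twist":0,"jaw":0}
    - {"x":0.2,"y":0.6,"z":0,"twist":0,"jaw":0}
    - {"x":0.2,"y":0.6,"z":0,"twist":0,"jaw":0}

```text
clock: 8.12
eef_pos: [0.5896, -0.0008, 0.1662]
tool_rot: [0.031, 0.703, -0.028, 0.71]
ft_force: [-0.7, -1.1, -1.5]
grip_width: 0.0213
```

Run:
```python
from h import *
p,d,o=wshot('w7'); R=Ro.from_quat(o['tool_rot']).as_matrix();print(o['eef_pos'],o['clock'],o['grip_width'],o['ft_force'],R.round(3))
print('yaw',np.degrees(np.arctan2(R[1,2],R[0,2])),'face',o['eef_pos']+R@[.056,.0035,.0005])
```

```text
[ 0.5896223  -0.00077699  0.1662381 ] 8.1167 0.021264041473515842 [-0.73136749 -1.07223622 -1.54784839] [[ 0.009  0.084  0.996]
 [ 0.004  0.996 -0.084]
 [-1.     0.005  0.009]]
yaw -4.834953725772057 face [0.59091593 0.00288774 0.11026135]
```

View pics/w7.png

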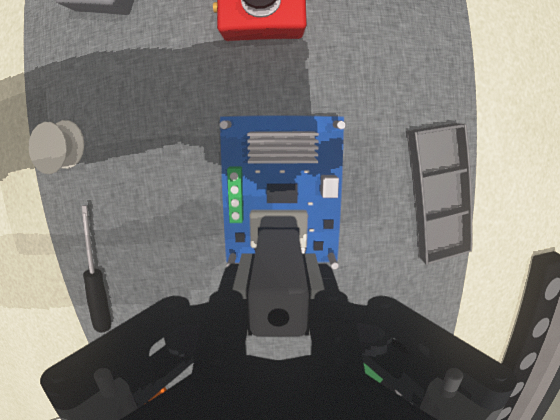

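The board now lies square in the view: chip visible at (283,193) ahead of the head at (279,222), top posts at (224,125) and (341,125). I'll cross-check the chip position from here.

Run:
```python
from h import *
from board import board
w=W('w7')
for u,v in [(224,125),(341,125)]: print(w.ray(u,v,.044).round(4))
save('c7',cv2.resize(w.p[105:275,205:360],(547,600),interpolation=3))
c=[.595,.0046]; a=np.radians(-4.9)
for n,x,y,z in [('c1',-14,9,23),('c2',14,9,23),('b1',-55,70,20),('b2',55,70,20),('b4',-55,0,20),('b5',55,0,20)]:
  X=[c[0]+(x*np.cos(a)-y*np.sin(a))/1e3,c[1]+(x*np.sin(a)+y*np.cos(a))/1e3,z/1e3]; print(n,((w.proj(X)-[205,105])*600/170).round(0), w.proj(X).round(1))
```

```text
[0.5534 0.0705 0.044 ]
[0.6484 0.0626 0.044 ]
c1 [214. 276.] [265.7 183.2]
c2 [324. 276.] [296.9 183.2]
b1 [50. 38.] [219.2 115.8]
b2 [488.  39.] [343.3 116.1]
b4 [ 58. 309.] [221.4 192.5]
b5 [479. 308.] [340.7 192.4]
```

View pics/c7.png

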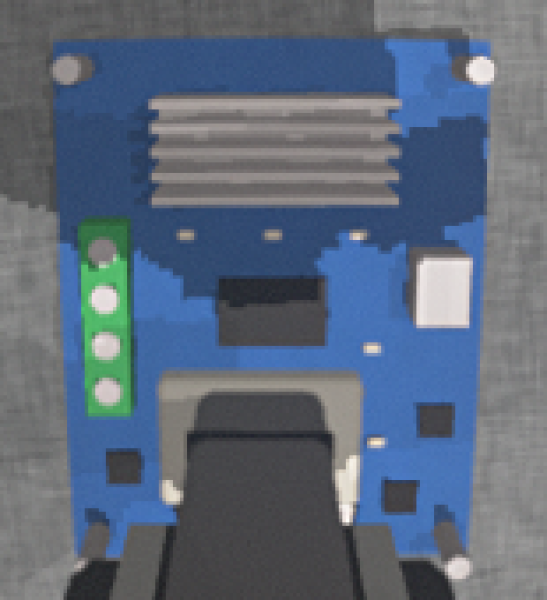

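The chip agrees with the earlier fix to about 1 mm. I'll correct x and y first, then descend in part.

step_arm:
  series:
    - {"x":0.5,"y":0.2,"z":0,"twist":0,"jaw":0}
    - {"x":0.5,"y":0.2,"z":-1,"twist":0,"jaw":0}
    - {"x":0.5,"y":0.2,"z":-2,"twist":0,"jaw":0}
    - {"x":0.5,"y":0.2,"z":-3,"twist":0,"jaw":0}
    - {"x":0.5,"y":0.2,"z":-4,"twist":0,"jaw":0}
    - {"x":0.5,"y":0.2,"z":-5,"twist":0,"jaw":0}
    - {"x":0.5,"y":0.2,"z":-6,"twist":0,"jaw":0}
    - {"x":0.5,"y":0.2,"z":-6,"twist":0,"jaw":0}
    - {"x":0.5,"y":0.2,"z":-6,"twist":0,"jaw":0}

```text
clock: 8.92
eef_pos: [0.594, 0.0011, 0.1055]
tool_rot: [0.032, 0.704, -0.028, 0.709]
ft_force: [-0.6, -0.2, -0.8]
grip_width: 0.0214
```

```bash
cat > chk.py <<'E'
from held import *
import sys
n=sys.argv[1]
p,d,o=wshot(n); R=Ro.from_quat(o['tool_rot']).as_matrix();print(o['eef_pos'],o['clock'],o['grip_width'],o['ft_force'])
print('yaw',np.degrees(np.arctan2(R[1,2],R[0,2])),'down',R[:,0].round(3),'face',o['eef_pos']+R@[.056,.0035,.0005])
P=tool_pts(W(n),272,286,296,330);print('top tool x',np.median(P[:,2]))
P=tool_pts(W(n),272,286,230,270);print('front y',np.median(P[:,3]))
E
python3 chk.py w8
```

```text
[0.59402548 0.00109843 0.10545478] 8.9167 0.021351011739972316 [-0.63731327 -0.19856781 -0.83031843]
yaw -4.8578690232303225 down [ 0.007  0.004 -1.   ] face [0.59523323 0.00477199 0.04947669]
top tool x -0.044127537405789605
front y 0.014983938793969757
```

View pics/w8.png

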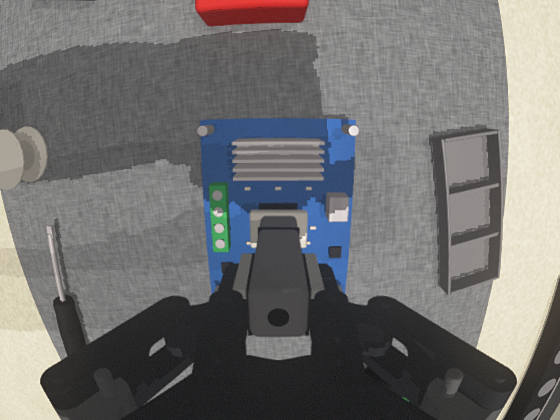

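The head at (279,222) sits centred over the chip, between heat sink and capacitors, with the face at z = 49.5 mm. I'll descend the last 18 mm.

step_arm:
  series:
    - {"x":0,"y":0,"z":-0.5,"twist":0,"jaw":0}
    - {"x":0,"y":0,"z":-1,"twist":0,"jaw":0}
    - {"x":0,"y":0,"z":-1.4,"twist":0,"jaw":0}
    - {"x":0,"y":0,"z":-1.7,"twist":0,"jaw":0}
    - {"x":0,"y":0,"z":-1.7,"twist":0,"jaw":0}
    - {"x":0,"y":0,"z":-1.7,"twist":0,"jaw":0}
    - {"x":0,"y":0,"z":-1.7,"twist":0,"jaw":0}

```text
clock: 9.55
eef_pos: [0.5949, 0.0011, 0.0895]
tool_rot: [0.032, 0.703, -0.028, 0.71]
ft_force: [-0.6, -0.6, -1.1]
grip_width: 0.0211
```

```bash
python3 chk.py w9
python3 - <<'E'
from h import *
w=W('w9');save('c9',cv2.resize(w.p[100:300,180:380],(600,600),interpolation=3))
s,d=bot.camera('side'); save('s3',cv2.resize(s[150:260,200:340],(760,597),interpolation=3))
s,d=bot.camera('scene'); save('sc3',s)
E
```

```text
[0.59487254 0.00111624 0.08949123] 9.55 0.021125341677644398 [-0.57802191 -0.62352978 -1.09411338]
yaw -4.856070871678583 down [ 0.009  0.004 -1.   ] face [0.59619731 0.00479004 0.03351581]
top tool x -0.04410723300420705
front y 0.0150078361232555
```

View pics/c9.png

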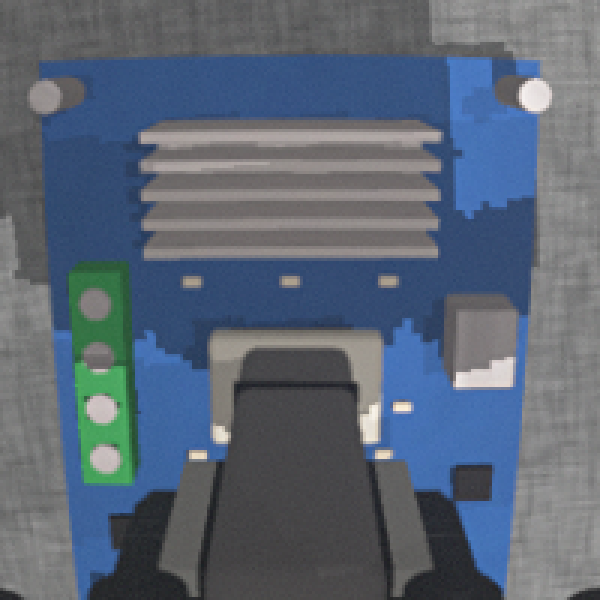

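View pics/s3.png

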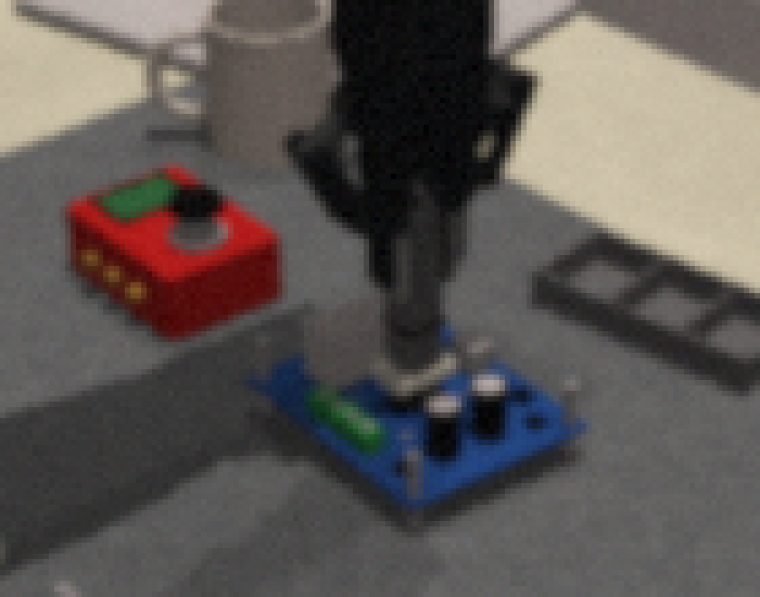

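View pics/sc3.png

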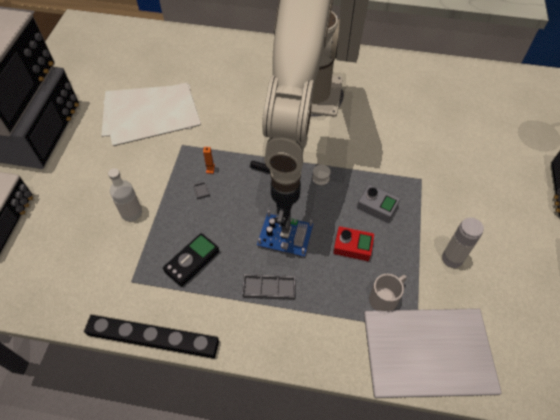

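The head is square to the heat sink fins and board edges. The face is about 10.5 mm above the chip and the bystanders look unmoved. One small trim, then settle.

step_arm:
  series:
    - {"x":-0.1,"y":0,"z":-0.1,"twist":0,"jaw":0}
    - {"x":-0.1,"y":0,"z":-0.2,"twist":0,"jaw":0}
    - {"x":-0.1,"y":0,"z":-0.2,"twist":0,"jaw":0}
    - {"x":-0.1,"y":0,"z":-0.2,"twist":0,"jaw":0}
    - {"x":-0.1,"y":0,"z":-0.2,"twist":0,"jaw":0}
    - {"x":-0.1,"y":0,"z":-0.2,"twist":0,"jaw":0}

```text
clock: 10.2
eef_pos: [0.594, 0.0011, 0.0877]
tool_rot: [0.032, 0.703, -0.028, 0.71]
ft_force: [0.9, -0.5, -1.8]
grip_width: 0.0213
```

```bash
python3 chk.py w10
python3 - <<'E'
from h import *
o=bot.get_obs();print(o['eef_pos'],np.abs(o['joint_vel']).max())
w=W('w10');save('c10',cv2.resize(w.p[100:300,180:380],(600,600),interpolation=3))
E
```

```text
[0.59401697 0.00109124 0.08768399] 10.2 0.021281096137633716 [ 0.93648145 -0.51574203 -1.82429156]
yaw -4.857483067402088 down [ 0.01   0.004 -1.   ] face [0.59536321 0.00476244 0.0317089 ]
top tool x -0.044040930948868184
front y 0.014976463409169
[0.59401109 0.00110313 0.08767924] 0.0015921437190584819
```

View pics/c10.png

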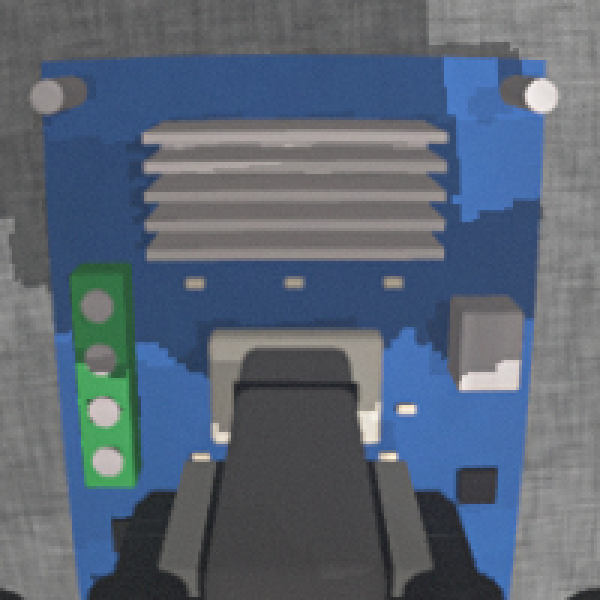

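The head is level, parallel to the heat sink fins and clear of all the parts. The face is at z = 31.7 mm, 8.7 mm above the chip, with about 0.5 mm sideways error and no motion.

```bash
python3 -c "
from h import *
print(bot.job_done())"
```

```text
the job is handed in; nothing more can be done
None
```

The recorder's plunger was pressed and released, the grey probe was carried to the chip, and the job is handed in at about 10 s of the 48 s allowed. No verdict was reported.

- **Plunger:** I pressed the grey recorder's plunger until the fingers met 18 N at 57 mm above the bench, which is its stop, then lifted clear. I did not measure it springing back up.
- **Probe:** I gripped it by the handle (21 mm opening), lifted it straight out of its tray and carried it with its face about 110 mm up, above all the parts on the board.
- **Final pose:** My last measurement put the face at 31.7 mm, about 8.7 mm above the chip, and less than 1 mm off its centre. The yaw was -4.9° against about -5° for the chip, the tilt about 0.01 rad, and the arm was still.
- **Surroundings:** The final views showed no contact with the board, and by eye the other things on the bench had not moved.
- **Refusals and disagreements:** The first move call was refused because fields were missing, and the arm did not move. Two chip fixes differed by about 1 mm. Two readings of the probe's offset in the grip differed by 0.5 mm. Both are well inside the 6 mm allowed.

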